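Build up the step pulley on the square spindle

TASK

Build up the step pulley on the spindle head that stands upright on the bench: thread the three loose V-belt pulley rings onto its square spindle, the largest first, down on the shoulder, then the medium one, and the smallest on top. The square may stand at any angle, so feel each ring round on the nose until it drops onto the square, push it past the two sprung balls and on down until it lies flat and fully home, and let go of it. The bearings are light, so do not force anything (never more than about 60 N on the spindle, even for an instant), and leave the wax tin, the amber bottle and the sanding block where they are.

Things in the scene. Friction and masses are not known exactly. Their poses are not given: they have to be found in the camera images.
- stand: Fixed spindle head stood on end: grey foot 112 x 112 x 12 mm, round housing of radius 43 to 27 mm up to z = 44 mm, above it a bare steel spindle: shoulder, square bar, round nose. Origin: centre of the foot's underside, on the spindle axis, z up. The spindle stays at its angle (bearing friction 0.12 N m). The angle of its square is arbitrary and NOT given by this pose: feel for it or look.
- seat (a point): Centre of the shoulder's top face (radius 19 mm), on the spindle axis, 52 mm above the bench: the large ring's underside rests here. Does not turn with the square. The square bar, 20 mm across flats, runs from here 75 mm up. Once a ring is on the square, that ring's yaw shows the square's angle.
- square_top (a point): Point on the axis, 75 mm above the seat, where the square bar ends and the nose begins: a round pilot of radius 9.6 mm, 6 mm long, then a cone to radius 6 mm at the flat tip, 12.5 mm above this point. A ring out of register with the square turns freely on the pilot, its underside stopped here by the four corners. Does not turn with the square.
- balls (a point): Point on the axis, 64 mm above the seat, at the height of two sprung steel balls in facing flats, 2.2 mm proud. A ring's underside meets them 7 mm below the top of the square; it takes about 5 to 10 N of push to pass, then the ring slides freely down. With all three rings home the balls stand just over the top ring and hold the stack.
- pulley_large: Loose aluminium pulley ring, V-groove round the rim: 68 mm outside diameter, 20 mm thick, about 0.16 kg. Square through bore, 21.4 mm across flats, sides parallel to the ring's x and y axes; it fits the square in four ways with 0.7 mm of play each side and 0.07 rad of turn either way. Origin: centre of its underside; z up. Starts flat on the bench.
- pulley_medium: The same kind of ring, 56 mm outside diameter, 20 mm thick, same bore, origin and axes, about 0.11 kg. Starts flat on the bench. Home when its underside lies on the large ring, 20 mm above the seat.
- pulley_small: The same kind of ring, 44 mm outside diameter, 20 mm thick, same bore, origin and axes, about 0.07 kg. Starts flat on the bench. Home when its underside lies on the medium ring, 40 mm above the seat.
- wax_tin: Bystander: round tin of wax, 77 mm across, 32 mm high; origin at its underside.
- bottle_shellac: Bystander: amber bottle with black cap, 46 mm across, 106 mm high; origin at its underside.
- sanding_block: Bystander: brown cork sanding block, 89 x 100 x 32 mm; origin at its underside.
There are look-alikes about, which are no part of the job. What is shaped like the pulley_medium but green is not meant.

How it is judged:
By the outcome, as a careful person would: the job done as asked, in the order asked, and still so for the second after the job is handed in, with the robot touching nothing.
It also fails if it takes over 72 s, if anything falls off the work surface, if the arm or the gripper's body presses on something with over 40 N, if the wrist force passes 120 N, or if a joint passes its speed limit or range.

ROBOT

A 6-joint arm with a two-finger parallel gripper is mounted at the origin on a cart in front of the work surface, level with it; the furniture and walls round the work are solid. World frame = base frame: x ahead of the robot, y to its left, z up, the work surface at z = 0. Lengths are in mm, angles in rad, forces in N, time in s.
With the tool pointing down it reaches from about 325 to 775 mm from the base axis. Payload 9.3 kg.
Tool frame: the origin (TCP) lies at the very end of the fingers, on their centre line; the grasp point (between the pads) lies 19 mm behind it (ctrl.grip_point_offset is the distance from the TCP to the grasp point, in mm); z points along the fingers, y is the line along which they close (so a half turn about z gives the same grasp; the last joint's range is limited). The gripper opens to 85 mm and grips with 20 to 120 N. Pads are 22 mm wide; open, the fingers measure 114 mm over their backs; the gripper's body (76 mm by 85 mm) begins 54 mm behind the grasp point. The pads swing forward as they close: fully open they stand 13 mm farther back than shut.
Start: joints at [1.099, 0.259, 0.021, 1.334, 0, 1.418], TCP at [172.386, 522.283, 231.279] pointing down, gripper open.
Joint ranges: [-3.04, 3.04], [-0.91, 1.82], [-1.04, 1.36], [-1.92, 1.95], [-1.52, 1.45], [-3.14, 3.14]. Speed limits (rad/s): [2.22, 2.22, 2.79, 3.14, 3.14, 3.14].

INTERFACE

Orientations are given as [roll, pitch, yaw] about the fixed x, y, z axes, in that order (R = Rz(yaw) Ry(pitch) Rx(roll)).
In Python, from workcell import ctrl, capture, camera_model gives the robot as it stands.
- The arm moves only by the tool move_arm, never from a script. Its argument "plan" is a list of rows, each a list of 4 numbers: the shift along the tool's x, y, z in mm, then the turn about the tool's z in degrees. A call has 1 to 8 rows; each row shifts and turns the commanded pose from where the row before left it, along the tool's axes as they then stand; what a row does not reach is not made up. A row lasts 1/8 s, in which the tool goes at most 62.5 mm and 10.7 degrees, less where a joint would pass 70% of its speed; a pose out of reach is approached as far as the arm can. A call is refused whole if a number of a shift passes 62.5 or a number of a turn 10.7, either way. A call with a gripper value outside its range is refused whole. "grip" is the finger opening in mm, from 0 to 85.4, set as the call begins (left out, the last holds). The fingers move at their own pace and stop on an object; the grip force is fixed at half the most. Time passes only in rows, so rows that do not move let the fingers close. It gives the time, the measured TCP pose, the force, the opening and the grip force at its end, in the units of the state.
- ctrl.read_state(): the state, without advancing time (a new reading comes with each control period).
- capture(name): name is "scene" or "top"; returns (picture, depth): 480x640x3 uint8, red, green, blue; 480x640 float32, mm along the optical axis (not along the pixel's ray), 0 where there is no reading.
- camera_model(name): a dict with "fx", "fy", "cx", "cy" (pixels), "eye" and "attitude" of the camera in the world. Camera axes: x right, y down, z forward; pixel columns grow to the right and rows downward; lengths in mm; the calibration is good to about 2 mm. A picture is of the moment at which its call begins. camera_model takes no time and is no camera call.
- ctrl.finish_job(): hands the job in; it is judged then, once.
The state is a dict: "clock": time; "joint_pos": joint angles; "dq": joint speeds; "effort": joint torques, N m; "tcp_pos": TCP position; "tool_rot": TCP orientation; "contact_force": force on the tool from outside, world axes, zero at the start; "torque": the same for the moment, N m; "gripper_width": finger opening in mm; "finger_force": force on a finger pad.
Only numpy, scipy, OpenCV 4.12 (cv2) and the standard library are available. Lean on these libraries where they do the work, as an engineer would, in place of code of your own. Each camera call takes 0.05 s, during which the arm holds its last target. There are 200 camera calls.

## Working session

There is one attempt and no reset: what is moved stays moved. The work goes in short steps, Python scripts to look and compute and a tool call to move; the robot and the scene stay as the last step left them, time stands still between calls to the robot, and variables do not carry over. Pictures are saved under pics/ and viewed, at most 10 in all, crops included, and the job is handed in when it is done.

Besides the shell and the picture viewer there is one more tool, called after ">>>" as name(argument=value, ...), one argument or row to a line, values as JSON. move_arm: Moves the arm, as the interface text tells. Its arguments: {"type":"object","properties":{"plan":{"type":"array"},"grip":{"type":"number"}},"required":["plan"]}

```bash
mkdir -p pics; ls
python3 - <<'E'
from workcell import ctrl,capture,camera_model
import cv2,numpy as np
for n in("scene","top"):
    p,d=capture(n); cv2.imwrite(f"pics/{n}0.png",p[:,:,::-1]); np.savez(f"{n}0.npz",p=p,d=d); print(n,camera_model(n))
print(ctrl.read_state())
E
```

```text
pics
scene {'fx': 451.0190735508536, 'fy': 451.0190735508536, 'cx': 317.00034083393894, 'cy': 241.5160956689853, 'eye': array([  26.86939312, -414.20730665,  676.49747564]), 'attitude': array([-2.274852  ,  0.01629517, -0.93225263])}
top {'fx': 493.27851319613205, 'fy': 493.27851319613205, 'cx': 316.89335671339865, 'cy': 239.14721594757128, 'eye': array([ 379.5171633 ,   24.32513551, 1019.03551334]), 'attitude': array([-2.97356954, -0.01363015, -1.55940862])}
{'clock': 0.1, 'joint_pos': array([ 1.09941026e+00,  2.59148825e-01,  2.08146520e-02,  1.33370319e+00,
       -3.46845271e-05,  1.41819827e+00]), 'dq': array([ 0.00208151, -0.00127279,  0.00245996, -0.00014394, -0.00044942,
        0.00120268]), 'effort': array([ 5.53956357e-03, -5.56692195e+01,  3.45070803e+01,  1.15940301e-02,
       -1.13671540e-04, -7.88216511e-06]), 'tcp_pos': array([172.27097437, 522.04699065, 230.71054655]), 'tool_rot': array([-3.14036077e+00, -1.54363626e-04,  2.82280456e+00]), 'contact_force': array([ 0.25466217, -0.13350026,  0.39230315]), 'torque': array([-0.00575825, -0.02362724, -0.01253539]), 'finger_force': 0.0, 'gripper_width': 85.58556920454286}
```

View pics/top0.png

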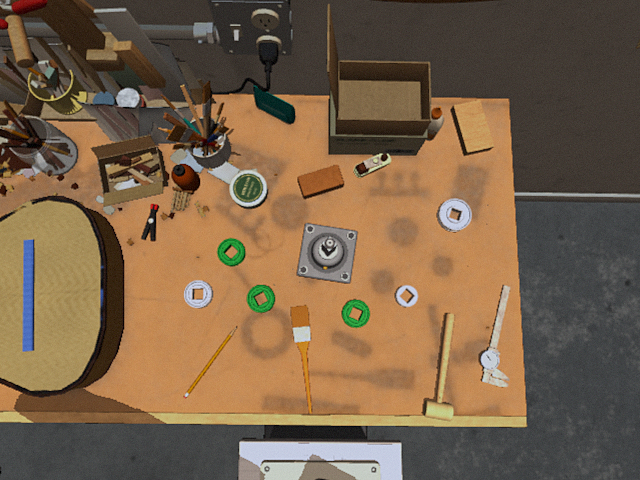

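View pics/scene0.png

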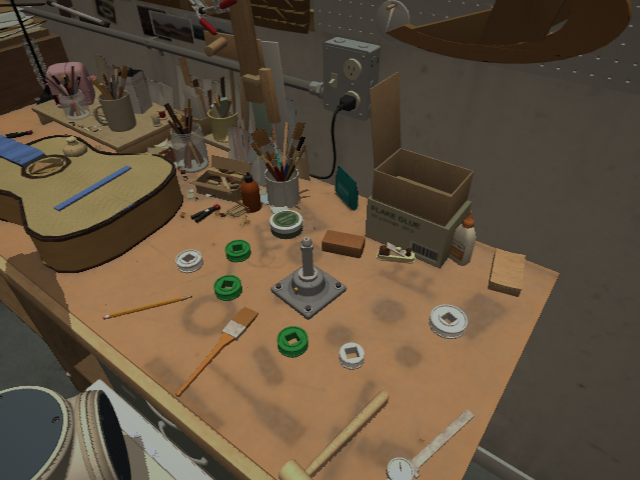

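Top view: large ring at (455,214), medium white ring at (198,294), small at (406,296), spindle head at (329,252). The green rings are the decoys.

```bash
cat > h.py <<'E'
import numpy as np,cv2
from scipy.spatial.transform import Rotation as R
from workcell import ctrl,capture,camera_model
def ray(n,uv):
    m=camera_model(n); uv=np.atleast_2d(np.asarray(uv,float))
    c=np.c_[(uv[:,0]-m['cx'])/m['fx'],(uv[:,1]-m['cy'])/m['fy'],np.ones(len(uv))]
    return np.array(m['eye']),c@R.from_euler('xyz',m['attitude']).as_matrix().T
def plane(n,uv,z):
    e,d=ray(n,uv); return e+d*((z-e[2])/d[:,2])[:,None]
def proj(n,P):
    m=camera_model(n); c=(np.atleast_2d(P)-m['eye'])@R.from_euler('xyz',m['attitude']).as_matrix()
    return np.c_[m['fx']*c[:,0]/c[:,2]+m['cx'],m['fy']*c[:,1]/c[:,2]+m['cy']]
def cloud(n,d):
    v,u=np.mgrid[:480,:640]; e,r=ray(n,np.c_[u.ravel(),v.ravel()]); return (e+r*d.reshape(-1,1)).reshape(480,640,3)
E
cat > m.py <<'E'
from h import *
for n,c in(("top",{'L':(455,214),'M':(198,294),'S':(406,296)}),("scene",{'L':(448,321),'M':(189,261),'S':(351,355)})):
    f=np.load(n+"0.npz");p=f['p'];C=cloud(n,f['d'])
    hsv=cv2.cvtColor(p,cv2.COLOR_RGB2HSV)
    mask=((hsv[...,1]<70)&(hsv[...,2]>110)).astype(np.uint8)
    for k,(u,v) in c.items():
        w=26;sub=np.zeros_like(mask);sub[v-w:v+w,u-w:u+w]=mask[v-w:v+w,u-w:u+w]
        cs,h=cv2.findContours(sub,cv2.RETR_CCOMP,cv2.CHAIN_APPROX_NONE)
        i=max(range(len(cs)),key=lambda i:cv2.contourArea(cs[i]))
        P=plane(n,cs[i][:,0],20)[:,:2]
        (cc,r)=cv2.minEnclosingCircle(P.astype(np.float32))
        hol=[j for j in range(len(cs)) if h[0][j][3]==i]
        j=max(hol,key=lambda j:cv2.contourArea(cs[j])) if hol else None
        H=cv2.minAreaRect(plane(n,cs[j][:,0],20)[:,:2].astype(np.float32)) if hol else None
        z=C[...,2][sub>0]
        print(n,k,np.round(cc,1),round(r,1),'ell',np.round(P.mean(0),1),'hole',H,'z',np.percentile(z,[10,50,90]).round(1))
    if n=="top":
        m=(C[...,2]>125)&(C[...,2]<145)&(abs(C[...,0]-560)<80)&(abs(C[...,1])<80)
    else: m=(C[...,2]>125)&(C[...,2]<145)&(np.hypot(C[...,0]-570,C[...,1]-0)<60)
    print(n,'nose',m.sum(),C[m].mean(0).round(1))
    m=(C[...,2]>9)&(C[...,2]<15)&(abs(C[...,0]-540)<100)&(abs(C[...,1])<80)
    q=C[m];print('foot',len(q),cv2.minAreaRect(q[:,:2].astype(np.float32)))
for n,c in(("top",(329,245)),("scene",(307,255))):
    p=np.load(n+"0.npz")['p'];u,v=c
    cv2.imwrite(f"pics/{n}_z.png",cv2.resize(p[v-30:v+30,u-40:u+40,::-1],(640,480),interpolation=cv2.INTER_CUBIC))
a=[cv2.imread(f"pics/{n}_z.png") for n in("top","scene")]
cv2.imwrite("pics/zz.png",cv2.resize(np.hstack(a),(800,300)))
E
python3 m.py
```

```text
top L [ 605.2 -272.1] 36.9 ell [ 603.1 -272.2] hole ((606.6063842773438, -274.25518798828125), (23.469520568847656, 24.5474910736084), 70.26787567138672) z [14.1 18.2 20.9]
top M [434.6 251. ] 28.7 ell [434.8 251. ] hole ((435.0574951171875, 251.3873748779297), (22.018604278564453, 22.750795364379883), 0.7066741585731506) z [15.  18.6 21.4]
top S [ 435.9 -170.1] 22.4 ell [ 436.1 -169.9] hole ((435.6858825683594, -170.1780242919922), (23.900737762451172, 23.21354103088379), 44.937286376953125) z [16.1 19.4 21.8]
top nose 118 [521.3  -7.4 134.6]
foot 1460 ((549.9462890625, -9.583389282226562), (117.42005920410156, 171.9420166015625), 85.72605895996094)
scene L [ 601.3 -277.6] 40.6 ell [ 593.9 -281.7] hole ((607.685546875, -275.17498779296875), (24.092559814453125, 24.57701301574707), 72.39531707763672) z [ 8.  19.1 21.2]
scene M [435.5 251. ] 28.4 ell [434.8 250.8] hole ((434.02593994140625, 249.9582977294922), (26.304725646972656, 27.615365982055664), 2.250680685043335) z [ 5.7 19.4 21.8]
scene S [ 436.2 -171.3] 22.7 ell [ 436.4 -171.3] hole ((436.85540771484375, -171.58001708984375), (24.35447883605957, 24.558792114257812), 47.429359436035156) z [ 5.9 20.4 21.9]
scene nose 113 [520.2 -13.6 133.7]
foot 980 ((550.5379028320312, -12.4896240234375), (117.82763671875, 170.24594116210938), 84.8825912475586)
```

View pics/zz.png

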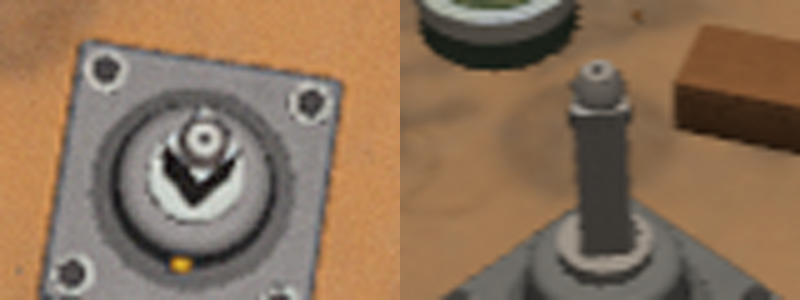

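The crop shows the nose tip at about (330,242.6) in top and (306.4,239) in scene. In top the square's foot shows a V with its tip at about (327.6,256). In scene one flat almost faces the camera.

```bash
cat > m2.py <<'E'
from h import *
print('tip',plane("top",(330,242.6),139.5),plane("scene",(306.4,239),139.5))
v=plane("top",[(327.6,256),(322,250),(335.4,250.6)],52)[:,:2];print(v)
for a in v[1:]-v[0]: print('flat dir',np.degrees(np.arctan2(a[1],a[0]))%90)
# foot corners
for n in("top","scene"):
    f=np.load(n+"0.npz");C=cloud(n,f['d']);hsv=cv2.cvtColor(f['p'],cv2.COLOR_RGB2HSV)
    m=((np.hypot(C[...,0]-520,C[...,1]+8)<95)&(C[...,2]>8)&(C[...,2]<16)&(hsv[...,1]<70)).astype(np.uint8)
    q=plane(n,np.argwhere(m)[:,::-1],12)[:,:2]
    print(n,cv2.minAreaRect(q.astype(np.float32)))
    # shoulder / upper steel: points by height
    for lo,hi in((48,54),(130,142)):
        k=(C[...,2]>lo)&(C[...,2]<hi)&(np.hypot(C[...,0]-520,C[...,1]+8)<40); print(lo,k.sum(),C[k].mean(0).round(1))
    k=(C[...,2]>60)&(C[...,2]<124)&(np.hypot(C[...,0]-520,C[...,1]+8)<40);q=C[k]
    print('bar',len(q),q.mean(0).round(1))
    # bright shoulder ring
    k=((np.hypot(C[...,0]-520,C[...,1]+8)<26)&(abs(C[...,2]-52)<4)&(hsv[...,2]>150)&(hsv[...,1]<60)).astype(np.uint8)
    q=plane(n,np.argwhere(k)[:,::-1],52)[:,:2];print('shoulder',cv2.minEnclosingCircle(q.astype(np.float32)))
E
python3 m2.py
```

```text
tip [[522.84271467  -9.7223652  139.5       ]] [[523.83159698  -9.95852518 139.5       ]]
[[510.18844462  -8.54760683]
 [522.03080503   2.64518524]
 [521.18497989 -23.92693492]]
flat dir 43.384744189488394
flat dir 35.56554623859512
top ((522.5675048828125, -8.37490463256836), (109.9163589477539, 110.46821594238281), 81.65615844726562)
48 102 [514.8  -6.1  51.6]
130 83 [521.8  -7.4 137.4]
bar 74 [515.8  -6.5  93. ]
shoulder ((522.7212524414062, -7.879827976226807), 18.46855926513672)
scene ((521.5032348632812, -11.597309112548828), (113.03699493408203, 112.38507843017578), 82.0103759765625)
48 119 [518.4 -14.   52.1]
130 75 [520.9 -12.8 136.8]
bar 267 [517.  -16.2  92.8]
shoulder ((524.7108154296875, -8.571076393127441), 17.465232849121094)
```

```bash
cat > go.py <<'E'
import sys
from h import *
# usage: go.py x y z yawdeg -> needed shift in present tool axes (mm), turn (deg), rows
s=ctrl.read_state();M=R.from_euler('xyz',s['tool_rot']).as_matrix()
t=list(map(float,sys.argv[1:5])); yaw=np.degrees(s['tool_rot'][2])
dw=np.array(t[:3])-s['tcp_pos'];d=M.T@dw
print('tcp',s['tcp_pos'].round(1),'yaw',yaw.round(1),'F',s['contact_force'].round(1),'T',s['torque'].round(2),'clk',round(s['clock'],2),'w',round(s['gripper_width'],1))
turn=-((t[3]-yaw+90)%180-90)
n=max(np.ceil(max(np.linalg.norm(d)/60,abs(turn)/10)),1)
print('shift',d.round(1),'turn',round(turn,1),'rows',n)
# per-row shifts if turning evenly in n rows and going straight in the world
for i in range(int(n)):
    Mi=M@R.from_euler('z',turn*(i)/n,degrees=True).as_matrix()
    print((Mi.T@dw/n).round(1),round(turn/n,2)) if abs(turn)>1 else (i==0 and print('each',(d/n).round(1)))
E
python3 go.py 605.7 -273.5 100 161.7
```

```text
tcp [172.3 522.  230.7] yaw 161.7 F [ 0.3 -0.1  0.4] T [-0.01 -0.02 -0.01] clk 0.1 w 85.6
shift [-660.9 -619.5  131.4] turn 0.0 rows 16.0
each [-41.3 -38.7   8.2]
```

>>> move_arm(
  plan=[
    [-41.3, -38.7, 0, 0],
    [-41.3, -38.7, 0, 0],
    [-41.3, -38.7, 0, 0],
    [-41.3, -38.7, 0, 0],
    [-41.3, -38.7, 0, 0],
    [-41.3, -38.7, 0, 0],
    [-41.3, -38.7, 0, 0],
    [-41.3, -38.7, 0, 0],
  ],
  grip=80,
)

```text
clock: 1.1
tcp_pos: [389.5, 123.0, 231.3]
tool_rot: [3.141, 0.0, 2.823]
contact_force: [1.0, 0.4, -0.1]
gripper_width: 79.9
finger_force: 0.0
```

>>> move_arm(
  plan=[
    [-41.3, -38.7, 0, 0],
    [-41.3, -38.7, 0, 0],
    [-41.3, -38.7, 0, 0],
    [-41.3, -38.7, 20, 0],
    [-41.3, -38.7, 30, 0],
    [-41.3, -38.7, 30, 0],
    [-41.3, -38.7, 30, 0],
    [-41.3, -38.7, 30, 0],
  ],
)

```text
clock: 2.1
tcp_pos: [603.7, -269.7, 92.8]
tool_rot: [3.141, -0.001, 2.823]
contact_force: [1.1, 0.1, 1.1]
gripper_width: 80.0
finger_force: 0.0
```

```bash
python3 go.py 605.7 -273.5 20 161.7
```

```text
tcp [ 603.7 -269.7   92.8] yaw 161.7 F [1.1 0.1 1.1] T [-0.01 -0.01 -0.01] clk 2.1 w 80.0
shift [-3.2 -3.  72.8] turn 0.0 rows 2.0
each [-1.6 -1.5 36.4]
```

>>> move_arm(
  plan=[
    [0, 0, 30, 0],
    [0, 0, 30, 0],
    [0, 0, 15, 0],
    [0, 0, 8, 0],
    [0, 0, 4, 0],
    [0, 0, 0, 0],
  ],
)

```text
clock: 2.85
tcp_pos: [603.6, -268.1, 8.0]
tool_rot: [-3.141, 0.001, 2.823]
contact_force: [0.3, -0.2, 0.0]
gripper_width: 79.9
finger_force: 0.1
```

```bash
python3 go.py 605.7 -273.5 -4 161.7
```

```text
tcp [ 603.6 -268.1    8. ] yaw 161.7 F [ 0.3 -0.2  0. ] T [ 0.05  0.02 -0.03] clk 2.85 w 79.9
shift [-3.7 -4.4 12. ] turn 0.0 rows 1.0
each [-3.7 -4.4 12. ]
```

>>> move_arm(
  plan=[
    [-3.7, -4.4, 0, 0],
    [0, 0, 5, 0],
    [0, 0, 4, 0],
    [0, 0, 0, 0],
  ],
)

```text
clock: 3.35
tcp_pos: [605.0, -273.1, -2.4]
tool_rot: [3.141, -0.001, 2.823]
contact_force: [-1.5, 0.3, -0.7]
gripper_width: 80.1
finger_force: 0.0
```

```bash
python3 go.py 605.7 -273.5 -4 161.7;python3 - <<'E'
from h import *
p,d=capture("scene");cv2.imwrite("pics/a.png",cv2.resize(p[230:380,350:550,::-1],(800,600)))
E
```

```text
tcp [ 605.  -273.1   -2.4] yaw 161.7 F [-1.5  0.3 -0.7] T [ 0.04 -0.02 -0.01] clk 3.35 w 80.1
shift [-0.8 -0.1  1.6] turn 0.0 rows 1.0
each [-0.8 -0.1  1.6]
```

View pics/a.png

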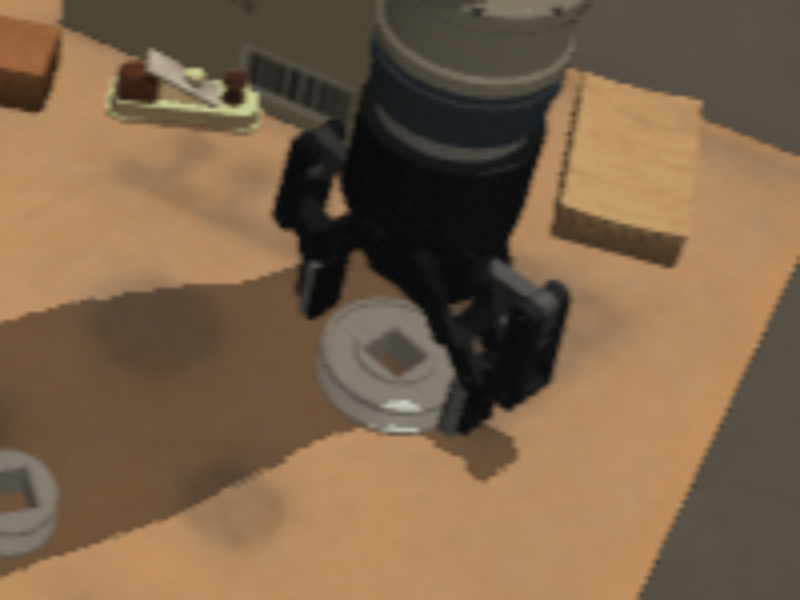

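The ring sits between the open fingers with the tips still a few mm above the bench, as the swing model predicts. I'll lower a bit more and close.

>>> move_arm(
  plan=[
    [-0.7, 0, 2, 0],
    [0, 0, 1.5, 0],
    [0, 0, 0, 0],
  ],
  grip=76,
)

```text
clock: 3.78
tcp_pos: [605.9, -273.5, -5.4]
tool_rot: [3.142, -0.0, 2.823]
contact_force: [-0.1, -0.3, -0.1]
gripper_width: 75.7
finger_force: 0.0
```

>>> move_arm(
  plan=[
    [0, 0, 0, 0],
    [0, 0, 0, 0],
    [0, 0, 0, 0],
    [0, 0, 0, 0],
  ],
  grip=60,
)

```text
clock: 4.28
tcp_pos: [606.1, -273.7, -4.6]
tool_rot: [-3.141, 0.001, 2.823]
contact_force: [-2.0, 0.5, 5.3]
gripper_width: 65.5
finger_force: 66.8
```

>>> move_arm(
  plan=[
    [0, 0, -10, 0],
    [0, 0, -30, 0],
    [0, 0, -50, 0],
    [0, 0, -50, 0],
    [0, 0, -35, 0],
    [0, 0, 0, 0],
  ],
)

```text
clock: 5.03
tcp_pos: [607.0, -274.1, 173.4]
tool_rot: [-3.14, 0.006, 2.823]
contact_force: [0.8, 0.7, -2.6]
gripper_width: 65.6
finger_force: 67.3
```

```bash
python3 go.py 523 -9 169 130.7
```

```text
tcp [ 607.  -274.1  173.4] yaw 161.7 F [ 0.8  0.7 -2.6] T [-0.    0.02  0.01] clk 5.03 w 65.6
shift [162.9 225.4   3.2] turn 31.0 rows 5.0
[32.6 45.1  0.6] 6.21
[37.3 41.3  0.6] 6.21
[41.5 37.   0.6] 6.21
[45.3 32.3  0.6] 6.21
[48.5 27.2  0.6] 6.21
```

>>> move_arm(
  plan=[
    [32.6, 45.1, 0, 6.2],
    [37.3, 41.3, 0, 6.2],
    [41.5, 37, 0, 6.2],
    [45.3, 32.3, 0, 6.2],
    [30, 17, 0, 6.2],
    [18, 10, 0, 0],
    [0, 0, 0, 0],
    [0, 0, 0, 0],
  ],
)

```text
clock: 6.02
tcp_pos: [524.5, -9.1, 169.3]
tool_rot: [-3.141, 0.0, 2.283]
contact_force: [0.2, -0.4, -2.0]
gripper_width: 65.3
finger_force: 67.2
```

```bash
python3 go.py 523 -9 155 130.7
python3 - <<'E'
from h import *
p,d=capture("scene");cv2.imwrite("pics/b.png",cv2.resize(p[150:300,210:410,::-1],(800,600)))
p,d=capture("top");C=cloud("top",d);np.savez("t1.npz",p=p,d=d)
E
```

```text
tcp [524.5  -9.1 169.3] yaw 130.8 F [ 0.2 -0.4 -2. ] T [-0.04  0.06  0.06] clk 6.03 w 65.3
shift [ 1.1 -1.1 14.3] turn 0.1 rows 1.0
each [ 1.1 -1.1 14.3]
```

View pics/b.png

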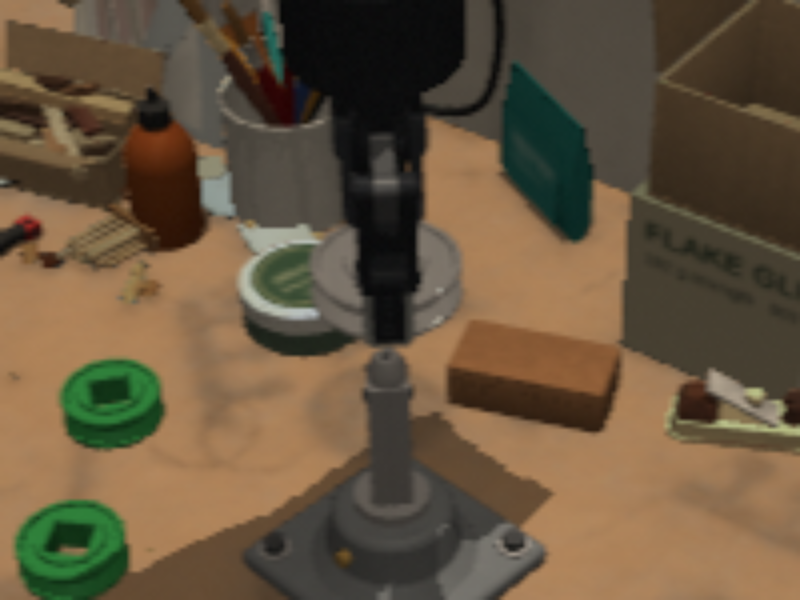

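The large ring is held level and centred over the spindle: finger column at x≈388, spindle at x≈390.

>>> move_arm(
  plan=[
    [1, -1, 15, 0],
    [0, 0, 12, 0],
    [0, 0, 5, 0],
    [0, 0, 3, 0],
    [0, 0, 0, 0],
  ],
)

```text
clock: 6.75
tcp_pos: [522.8, -8.4, 134.7]
tool_rot: [3.142, 0.0, 2.282]
contact_force: [0.0, 0.0, -1.6]
gripper_width: 65.6
finger_force: 67.3
```

>>> move_arm(
  plan=[
    [0, 0, 2, 0],
    [0, 0, 2, 0],
    [0, 0, 0, 0],
  ],
)

```text
clock: 7.12
tcp_pos: [522.7, -8.2, 130.6]
tool_rot: [-3.142, -0.0, 2.282]
contact_force: [-0.9, -0.1, -1.5]
gripper_width: 65.8
finger_force: 67.3
```

>>> move_arm(
  plan=[
    [0, 0, 2, 0],
    [0, 0, 2, 0],
    [0, 0, 0, 0],
  ],
)

```text
clock: 7.5
tcp_pos: [522.6, -8.3, 126.5]
tool_rot: [-3.141, -0.0, 2.282]
contact_force: [0.7, -0.7, -1.4]
gripper_width: 65.6
finger_force: 67.3
```

```bash
python3 go.py 523 -9 125 130.7
```

```text
tcp [522.6  -8.3 126.5] yaw 130.7 F [ 0.7 -0.7 -1.4] T [ 0.02 -0.05 -0.06] clk 7.5 w 65.6
shift [-0.8 -0.2  1.5] turn 0.0 rows 1.0
each [-0.8 -0.2  1.5]
```

>>> move_arm(
  plan=[
    [0, 0, 2, 0],
    [0, 0, 0, 0],
  ],
)

```text
clock: 7.75
tcp_pos: [522.7, -8.3, 124.5]
tool_rot: [-3.141, -0.0, 2.282]
contact_force: [-0.5, 0.5, -2.6]
gripper_width: 65.7
finger_force: 67.3
```

>>> move_arm(
  plan=[
    [0, 0, 2, 0],
    [0, 0, 0, 0],
  ],
)

```text
clock: 8.0
tcp_pos: [522.7, -8.3, 122.5]
tool_rot: [-3.141, -0.0, 2.282]
contact_force: [0.5, -0.4, -2.0]
gripper_width: 65.3
finger_force: 67.3
```

>>> move_arm(
  plan=[
    [0, 0, 1.5, 0],
    [0, 0, 0, 0],
  ],
)

```text
clock: 8.25
tcp_pos: [522.5, -8.5, 121.1]
tool_rot: [-3.141, 0.0, 2.282]
contact_force: [-1.4, -2.6, -0.5]
gripper_width: 65.7
finger_force: 67.4
```

>>> move_arm(
  plan=[
    [0, 0, 1, 0],
    [0, 0, 0, 0],
  ],
)

```text
clock: 8.5
tcp_pos: [522.5, -8.4, 120.0]
tool_rot: [-3.141, -0.0, 2.282]
contact_force: [-1.7, -4.1, -0.6]
gripper_width: 65.7
finger_force: 67.4
```

>>> move_arm(
  plan=[
    [0, 0, 1, 0],
    [0, 0, 0, 0],
  ],
)

```text
clock: 8.75
tcp_pos: [522.5, -8.4, 119.1]
tool_rot: [-3.141, -0.0, 2.282]
contact_force: [-3.9, -2.7, -0.6]
gripper_width: 65.6
finger_force: 67.4
```

>>> move_arm(
  plan=[
    [0, -0.6, 1, 0],
    [0, 0, 1, 0],
    [0, 0, 0, 0],
  ],
)

```text
clock: 9.12
tcp_pos: [522.4, -8.5, 117.0]
tool_rot: [3.141, -0.0, 2.282]
contact_force: [-0.5, 0.1, -2.0]
gripper_width: 65.8
finger_force: 67.3
```

>>> move_arm(
  plan=[
    [0, 0, 1, 0],
    [0, 0, 0, 0],
  ],
)

```text
clock: 9.38
tcp_pos: [522.4, -8.6, 116.1]
tool_rot: [3.141, -0.0, 2.282]
contact_force: [-0.6, -0.0, -2.5]
gripper_width: 65.7
finger_force: 67.3
```

>>> move_arm(
  plan=[
    [0, 0, 1, 0],
    [0, 0, 0, 0],
  ],
)

```text
clock: 9.62
tcp_pos: [522.3, -8.6, 115.1]
tool_rot: [3.141, -0.0, 2.282]
contact_force: [-0.3, -0.1, -0.8]
gripper_width: 65.5
finger_force: 67.3
```

>>> move_arm(
  plan=[
    [0, 0, 1, 0],
    [0, 0, 1, 0],
    [0, 0, 0, 0],
  ],
)

```text
clock: 10.0
tcp_pos: [522.5, -8.7, 113.4]
tool_rot: [3.141, 0.0, 2.282]
contact_force: [1.0, 0.3, 0.8]
gripper_width: 65.5
finger_force: 67.7
```

>>> move_arm(
  plan=[
    [0, 0, 1, 0],
    [0, 0, 0, 0],
  ],
)

```text
clock: 10.25
tcp_pos: [522.3, -8.6, 112.1]
tool_rot: [3.141, -0.0, 2.282]
contact_force: [0.7, -0.1, 0.4]
gripper_width: 65.9
finger_force: 67.6
```

>>> move_arm(
  plan=[
    [0, 0, 1, 0],
    [0, 0, 0, 0],
  ],
)

```text
clock: 10.5
tcp_pos: [522.1, -8.6, 110.8]
tool_rot: [-3.141, -0.001, 2.282]
contact_force: [1.3, -0.1, -2.5]
gripper_width: 65.3
finger_force: 67.4
```

>>> move_arm(
  plan=[
    [0, 0, 1.5, 0],
    [0, 0, 1.5, 0],
    [0, 0, 1.5, 0],
    [0, 0, 1.5, 0],
    [0, 0, 0, 0],
  ],
)

```text
clock: 11.12
tcp_pos: [522.1, -8.6, 104.8]
tool_rot: [-3.141, -0.001, 2.282]
contact_force: [0.8, -0.4, -3.2]
gripper_width: 65.6
finger_force: 67.3
```

>>> move_arm(
  plan=[
    [0, 0, 2, 0],
    [0, 0, 2, 0],
    [0, 0, 2, 0],
    [0, 0, 2, 0],
    [0, 0, 0, 0],
  ],
)

```text
clock: 11.75
tcp_pos: [522.1, -8.6, 96.8]
tool_rot: [-3.141, -0.001, 2.282]
contact_force: [-0.1, -0.1, -3.4]
gripper_width: 65.7
finger_force: 67.3
```

```bash
python3 go.py 522.5 -8.6 88 130.7
python3 - <<'E'
from h import *
p,d=capture("scene");cv2.imwrite("pics/c.png",cv2.resize(p[180:300,230:390,::-1],(800,600)))
E
```

```text
tcp [522.1  -8.6  96.8] yaw 130.7 F [-0.1 -0.1 -3.4] T [-0.09 -0.11  0.03] clk 11.75 w 65.7
shift [-0.3  0.3  8.8] turn 0.0 rows 1.0
each [-0.3  0.3  8.8]
```

View pics/c.png

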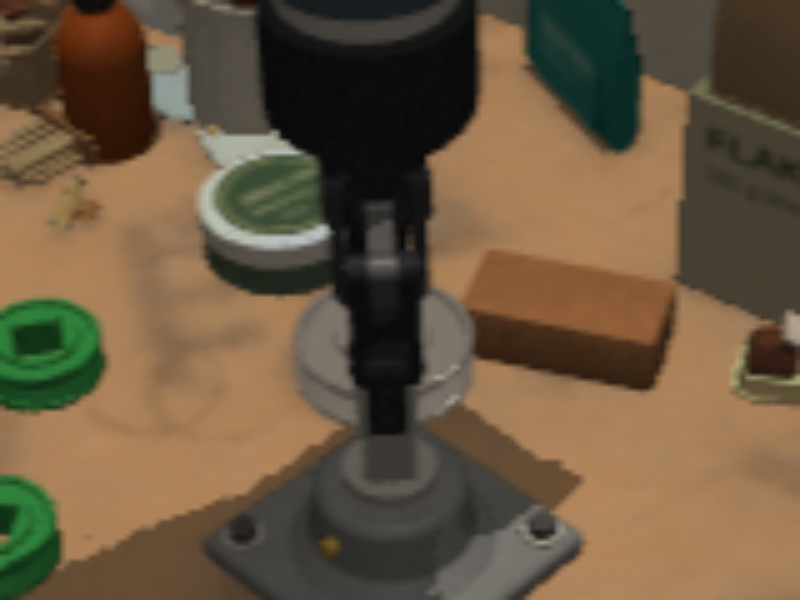

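The ring is on the square with the bar entering its underside. I'll lower it further and let go.

>>> move_arm(
  plan=[
    [0, 0, 4, 0],
    [0, 0, 4, 0],
    [0, 0, 4, 0],
    [0, 0, 4, 0],
    [0, 0, 0, 0],
  ],
)

```text
clock: 12.42
tcp_pos: [522.0, -8.6, 80.8]
tool_rot: [-3.141, -0.001, 2.282]
contact_force: [0.1, -0.1, -1.3]
gripper_width: 65.6
finger_force: 67.3
```

>>> move_arm(
  plan=[
    [0, 0, 0, 0],
    [0, 0, 0, 0],
    [0, 0, 0, 0],
  ],
  grip=82,
)

```text
clock: 12.8
tcp_pos: [522.5, -8.7, 81.5]
tool_rot: [3.141, 0.0, 2.282]
contact_force: [-0.1, 0.1, -0.6]
gripper_width: 82.5
finger_force: 0.0
```

```bash
cat > ck.py <<'E'
from h import *
import sys
# z-levels near the axis seen by both cameras; ring-top height & yaw
for n in("top","scene"):
    p,d=capture(n);C=cloud(n,d);np.savez(f"ck_{n}.npz",p=p,d=d)
    r=np.hypot(C[...,0]-523,C[...,1]+9);k=(r<36)&(C[...,2]>48)
    h,e=np.histogram(C[...,2][k],np.arange(48,170,4));print(n,[(int(a),int(b)) for a,b in zip(e,h) if b>3])
E
python3 ck.py; python3 go.py 522.5 -8.6 88 130.7
```

```text
top []
scene [(52, 36), (56, 109), (60, 46), (68, 280), (72, 128), (164, 6)]
tcp [522.4  -8.7  81.4] yaw 130.7 F [ 0.4  0.1 -0.2] T [-0.01  0.01 -0.04] clk 12.9 w 82.2
shift [-0.   0.2 -6.6] turn 0.0 rows 1.0
each [-0.   0.2 -6.6]
```

The large ring slid home, with its top face at z≈72. Next is the medium ring.

>>> move_arm(
  plan=[
    [0, 0, -30, 0],
    [0, 0, -50, 0],
    [0, 0, 0, 0],
  ],
  grip=74,
)

```text
clock: 13.28
tcp_pos: [524.1, -9.0, 164.7]
tool_rot: [3.137, 0.005, 2.282]
contact_force: [1.0, -0.6, -0.4]
gripper_width: 74.0
finger_force: 0.0
```

```bash
python3 go.py 434.8 251 160 130.7; sed -i 's/(0)/(0)/' m.py
python3 - <<'E'
from h import *
for n,(u,v) in(("top",(198,294)),("scene",(189,261))):
    p,d=capture(n)
print(proj("top",[[434.8,251,20]]))
E
```

```text
tcp [524.1  -9.  164.7] yaw 130.7 F [ 1.  -0.6 -0.4] T [-0.02  0.    0.02] clk 13.28 w 74.0
shift [255.3 102.    3.8] turn 0.0 rows 5.0
each [51.1 20.4  0.8]
[[197.67921164 293.62149469]]
```

>>> move_arm(
  plan=[
    [50, 20, 0, 0],
    [50, 20, 0, 0],
    [50, 20, 0, 0],
    [50, 20, 30, 0],
    [40, 16, 30, 0],
    [15, 6, 30, 0],
    [0, 0, 30, 0],
    [0, 0, 0, 0],
  ],
)

```text
clock: 14.38
tcp_pos: [430.9, 250.5, 38.6]
tool_rot: [-3.136, -0.002, 2.282]
contact_force: [0.2, -0.4, 0.5]
gripper_width: 74.1
finger_force: 0.0
```

```bash
python3 go.py 434.8 251 -3 130.7
```

```text
tcp [430.9 250.5  38.6] yaw 130.8 F [ 0.2 -0.4  0.5] T [0.   0.03 0.04] clk 14.38 w 74.1
shift [-2.3  3.5 41.6] turn 0.1 rows 1.0
each [-2.3  3.5 41.6]
```

>>> move_arm(
  plan=[
    [-2.3, 3.5, 0, 0],
    [0, 0, 20, 0],
    [0, 0, 12, 0],
    [0, 0, 8, 0],
    [0, 0, 0, 0],
  ],
  grip=72,
)

```text
clock: 15.0
tcp_pos: [437.3, 251.5, 1.1]
tool_rot: [-3.141, -0.0, 2.281]
contact_force: [-0.2, -0.9, -0.0]
gripper_width: 72.0
finger_force: 0.0
```

```bash
python3 go.py 434.8 251 -3 130.7
```

```text
tcp [437.3 251.5   1.1] yaw 130.7 F [-0.2 -0.9 -0. ] T [ 0.02 -0.02  0.02] clk 15.0 w 72.0
shift [ 1.2 -2.2  4.1] turn 0.0 rows 1.0
each [ 1.2 -2.2  4.1]
```

>>> move_arm(
  plan=[
    [1.2, -2.2, 0, 0],
    [0, 0, 2.5, 0],
    [0, 0, 1, 0],
    [0, 0, 0, 0],
  ],
)

```text
clock: 15.5
tcp_pos: [434.9, 251.1, -2.3]
tool_rot: [-3.142, 0.0, 2.282]
contact_force: [-0.1, -0.3, 0.7]
gripper_width: 71.9
finger_force: 0.0
```

>>> move_arm(
  plan=[
    [0, 0, 0, 0],
    [0, 0, 0, 0],
    [0, 0, 0, 0],
    [0, 0, 0, 0],
    [0, 0, 0, 0],
  ],
  grip=45,
)

```text
clock: 16.12
tcp_pos: [435.0, 251.2, -1.8]
tool_rot: [3.141, 0.0, 2.282]
contact_force: [-2.0, -0.6, 7.0]
gripper_width: 53.8
finger_force: 62.2
```

>>> move_arm(
  plan=[
    [0, 0, -10, 0],
    [0, 0, -30, 0],
    [0, 0, -50, 0],
    [0, 0, -50, 0],
    [0, 0, -30, 0],
    [0, 0, 0, 0],
    [0, 0, 0, 0],
  ],
)

```text
clock: 17.0
tcp_pos: [434.4, 251.0, 167.1]
tool_rot: [-3.141, -0.0, 2.282]
contact_force: [-0.1, 0.4, -1.5]
gripper_width: 53.8
finger_force: 63.7
```

```bash
python3 go.py 522.4 -8.6 167 169.2
```

```text
tcp [434.4 251.  167.1] yaw 130.7 F [-0.1  0.4 -1.5] T [0.03 0.03 0.03] clk 17.0 w 53.8
shift [-2.541e+02 -1.027e+02  1.000e-01] turn -38.5 rows 5.0
[-50.8 -20.5   0. ] -7.69
[-47.6 -27.2   0. ] -7.69
[-43.5 -33.3   0. ] -7.69
[-38.7 -38.8   0. ] -7.69
[-33.2 -43.7   0. ] -7.69
```

>>> move_arm(
  plan=[
    [-50.8, -20.5, 0, -7.7],
    [-47.6, -27.2, 0, -7.7],
    [-43.5, -33.3, 0, -7.7],
    [-38.7, -38.8, 0, -7.7],
    [-21, -27, 0, -7.7],
    [-10, -18, 0, 0],
    [0, 0, 0, 0],
    [0, 0, 0, 0],
  ],
)

```text
clock: 18.0
tcp_pos: [522.5, -7.3, 167.3]
tool_rot: [3.141, -0.001, 2.953]
contact_force: [0.9, 0.3, -1.5]
gripper_width: 53.5
finger_force: 63.6
```

```bash
python3 go.py 522.4 -8.6 167 169.2
```

```text
tcp [522.5  -7.3 167.3] yaw 169.2 F [ 0.9  0.3 -1.5] T [ 0.03 -0.01  0.02] clk 18.0 w 53.5
shift [-0.1 -1.3  0.3] turn -0.0 rows 1.0
each [-0.1 -1.3  0.3]
```

>>> move_arm(
  plan=[
    [0, -1.3, 15, 0],
    [0, 0, 8, 0],
    [0, 0, 4, 0],
    [0, 0, 3, 0],
    [0, 0, 0, 0],
  ],
)

```text
clock: 18.62
tcp_pos: [522.8, -9.5, 137.6]
tool_rot: [3.142, -0.0, 2.954]
contact_force: [-0.1, -0.0, -1.2]
gripper_width: 53.5
finger_force: 63.6
```

>>> move_arm(
  plan=[
    [0, 0, 2, 0],
    [0, 0, 2, 0],
    [0, 0, 0, 0],
  ],
)

```text
clock: 19.0
tcp_pos: [522.8, -9.6, 133.6]
tool_rot: [-3.142, -0.0, 2.954]
contact_force: [-0.3, 0.3, -1.5]
gripper_width: 53.8
finger_force: 63.6
```

>>> move_arm(
  plan=[
    [0, 0, 2, 0],
    [0, 0, 2, 0],
    [0, 0, 0, 0],
  ],
)

```text
clock: 19.38
tcp_pos: [522.7, -9.6, 129.5]
tool_rot: [-3.142, -0.0, 2.954]
contact_force: [-1.8, -0.3, -0.6]
gripper_width: 53.9
finger_force: 63.6
```

>>> move_arm(
  plan=[
    [0, 0, 2, 0],
    [0, 0, 0, 0],
  ],
)

```text
clock: 19.62
tcp_pos: [522.8, -9.5, 127.5]
tool_rot: [-3.142, -0.0, 2.954]
contact_force: [0.2, -0.2, -1.6]
gripper_width: 53.9
finger_force: 63.6
```

>>> move_arm(
  plan=[
    [0, 0.4, 1, 0],
    [0, 0, 1, 0],
    [0, 0, 0, 0],
  ],
)

```text
clock: 20.0
tcp_pos: [522.9, -9.1, 125.6]
tool_rot: [-3.142, -0.0, 2.954]
contact_force: [0.7, -0.5, -1.1]
gripper_width: 53.5
finger_force: 63.6
```

>>> move_arm(
  plan=[
    [0, 0, 1, 0],
    [0, 0, 0, 0],
  ],
)

```text
clock: 20.25
tcp_pos: [522.9, -9.2, 124.6]
tool_rot: [-3.142, -0.0, 2.954]
contact_force: [-0.1, -0.1, -1.9]
gripper_width: 53.8
finger_force: 63.6
```

>>> move_arm(
  plan=[
    [0, 0, 1, 0],
    [0, 0, 0, 0],
  ],
)

```text
clock: 20.5
tcp_pos: [522.9, -9.2, 123.6]
tool_rot: [-3.142, -0.0, 2.954]
contact_force: [-0.1, 0.4, -0.5]
gripper_width: 53.8
finger_force: 63.6
```

>>> move_arm(
  plan=[
    [0, 0, 1, 0],
    [0, 0, 1, 0],
    [0, 0, 0, 0],
  ],
)

```text
clock: 20.88
tcp_pos: [522.9, -9.2, 121.6]
tool_rot: [-3.142, -0.0, 2.954]
contact_force: [0.7, -0.5, -1.7]
gripper_width: 53.8
finger_force: 63.6
```

>>> move_arm(
  plan=[
    [0, 0, 1, 0],
    [0, 0, 1, 0],
    [0, 0, 0, 0],
  ],
)

```text
clock: 21.25
tcp_pos: [522.9, -9.2, 119.6]
tool_rot: [-3.142, -0.0, 2.954]
contact_force: [-0.4, -1.0, -2.2]
gripper_width: 53.6
finger_force: 63.6
```

>>> move_arm(
  plan=[
    [0, 0, 1, 0],
    [0, 0, 1, 0],
    [0, 0, 0, 0],
  ],
)

```text
clock: 21.62
tcp_pos: [522.9, -9.2, 117.7]
tool_rot: [-3.142, 0.0, 2.954]
contact_force: [1.0, -0.7, -0.9]
gripper_width: 53.6
finger_force: 63.7
```

>>> move_arm(
  plan=[
    [0, 0, 1, 0],
    [0, 0, 1, 0],
    [0, 0, 0, 0],
  ],
)

```text
clock: 22.0
tcp_pos: [523.0, -9.2, 115.9]
tool_rot: [-3.141, 0.001, 2.954]
contact_force: [0.3, -0.9, 2.0]
gripper_width: 53.9
finger_force: 64.1
```

Contact with the balls shows at TCP z≈116, so this ring is on the square too. I'll carry on down to a TCP height of about 95.

>>> move_arm(
  plan=[
    [0, 0, 1, 0],
    [0, 0, 1, 0],
    [0, 0, 1, 0],
    [0, 0, 1.5, 0],
    [0, 0, 1.5, 0],
    [0, 0, 0, 0],
  ],
)

```text
clock: 22.75
tcp_pos: [522.9, -9.2, 109.3]
tool_rot: [-3.142, -0.0, 2.954]
contact_force: [1.9, -1.4, -2.3]
gripper_width: 53.6
finger_force: 63.5
```

>>> move_arm(
  plan=[
    [0, 0, 3, 0],
    [0, 0, 4, 0],
    [0, 0, 4, 0],
    [0, 0, 4, 0],
    [0, 0, 0, 0],
  ],
)

```text
clock: 23.38
tcp_pos: [522.8, -9.2, 93.9]
tool_rot: [-3.141, -0.001, 2.954]
contact_force: [3.4, -2.8, -6.8]
gripper_width: 53.8
finger_force: 64.1
```

>>> move_arm(
  plan=[
    [0, 0, 4, 0],
    [0, 0, 4, 0],
    [0, 0, 0, 0],
  ],
)

```text
clock: 23.75
tcp_pos: [522.8, -9.2, 86.4]
tool_rot: [-3.141, -0.0, 2.954]
contact_force: [0.9, -1.5, -2.9]
gripper_width: 53.7
finger_force: 64.5
```

>>> move_arm(
  plan=[
    [0, 0, 0, 0],
    [0, 0, 0, 0],
    [0, 0, 0, 0],
  ],
  grip=74,
)

```text
clock: 24.12
tcp_pos: [522.8, -9.0, 86.8]
tool_rot: [3.141, 0.0, 2.954]
contact_force: [-0.3, 0.1, -0.8]
gripper_width: 73.8
finger_force: 0.0
```

```bash
python3 ck.py; python3 go.py 436 -170.4 160 169.2
```

```text
top []
scene [(52, 30), (56, 111), (60, 51), (68, 106), (72, 92), (76, 78), (80, 40), (88, 157), (92, 109), (96, 19), (100, 17), (104, 20), (108, 12), (112, 20), (116, 26), (120, 16), (124, 29), (128, 21), (132, 19), (136, 17), (140, 12), (152, 6), (156, 11), (160, 32), (164, 42)]
tcp [522.9  -9.1  86.8] yaw 169.2 F [ 0.5  0.2 -0. ] T [-0.01 -0.    0.02] clk 24.23 w 73.9
shift [  55.2 -174.7  -73.2] turn 0.0 rows 4.0
each [ 13.8 -43.7 -18.3]
```

Medium is home, with its top at about 92. Now the small ring.

>>> move_arm(
  plan=[
    [0, 0, -30, 0],
    [0, 0, -48, 0],
    [0, 0, 0, 0],
  ],
  grip=66,
)

```text
clock: 24.6
tcp_pos: [524.6, -9.4, 168.1]
tool_rot: [3.141, 0.006, 2.954]
contact_force: [0.6, -0.4, -0.7]
gripper_width: 66.1
finger_force: 0.0
```

>>> move_arm(
  plan=[
    [14, -43.7, 0, 0],
    [14, -43.7, 0, 0],
    [14, -43.7, 20, 0],
    [9, -30, 30, 0],
    [4.2, -13.6, 30, 0],
    [0, 0, 30, 0],
    [0, 0, 0, 0],
    [0, 0, 0, 0],
  ],
)

```text
clock: 25.6
tcp_pos: [436.4, -170.4, 55.3]
tool_rot: [-3.142, 0.0, 2.954]
contact_force: [-0.1, -0.8, 0.7]
gripper_width: 66.0
finger_force: 0.0
```

```bash
python3 go.py 436 -170.4 -1 169.2
```

```text
tcp [ 436.4 -170.4   55.3] yaw 169.3 F [-0.1 -0.8  0.7] T [-0.02 -0.02 -0.05] clk 25.6 w 66.0
shift [ 0.4 -0.  56.3] turn 0.1 rows 1.0
each [ 0.4 -0.  56.3]
```

>>> move_arm(
  plan=[
    [0.4, 0, 25, 0],
    [0, 0, 18, 0],
    [0, 0, 8, 0],
    [0, 0, 4, 0],
    [0, 0, 0, 0],
    [0, 0, 0, 0],
  ],
)

```text
clock: 26.35
tcp_pos: [436.0, -170.6, 0.3]
tool_rot: [-3.141, 0.001, 2.954]
contact_force: [0.7, 0.0, -0.1]
gripper_width: 65.7
finger_force: 0.0
```

>>> move_arm(
  plan=[
    [0, 0, 0, 0],
    [0, 0, 0, 0],
    [0, 0, 0, 0],
    [0, 0, 0, 0],
    [0, 0, 0, 0],
  ],
  grip=35,
)

```text
clock: 26.98
tcp_pos: [435.8, -170.5, 0.5]
tool_rot: [-3.141, 0.001, 2.954]
contact_force: [-2.0, 1.3, 9.0]
gripper_width: 41.8
finger_force: 59.7
```

>>> move_arm(
  plan=[
    [0, 0, -10, 0],
    [0, 0, -30, 0],
    [0, 0, -50, 0],
    [0, 0, -50, 0],
    [0, 0, -28, -3],
    [0, 0, 0, -3],
    [0, 0, 0, 0],
  ],
)

```text
clock: 27.85
tcp_pos: [435.6, -170.3, 168.3]
tool_rot: [-3.141, 0.001, 3.058]
contact_force: [0.1, -0.9, -1.7]
gripper_width: 42.1
finger_force: 61.0
```

```bash
python3 go.py 522.8 -9 167 163.2
```

```text
tcp [ 435.6 -170.3  168.3] yaw 175.2 F [ 0.1 -0.9 -1.7] T [ 0.02 -0.03  0.05] clk 27.85 w 42.1
shift [-73.5 168.    1.3] turn 12.0 rows 4.0
[-18.4  42.    0.3] 3.0
[-16.1  42.9   0.3] 3.0
[-13.9  43.7   0.3] 3.0
[-11.6  44.4   0.3] 3.0
```

>>> move_arm(
  plan=[
    [-18.4, 42, 0, 3],
    [-16.1, 42.9, 0, 3],
    [-13.9, 43.7, 0, 3],
    [-7, 27, 0, 3],
    [-4.6, 17.4, 0, 0],
    [0, 0, 0, 0],
    [0, 0, 0, 0],
  ],
)

```text
clock: 28.72
tcp_pos: [523.3, -10.1, 167.5]
tool_rot: [-3.141, -0.001, 2.849]
contact_force: [0.8, 0.2, -0.7]
gripper_width: 41.5
finger_force: 61.1
```

```bash
python3 go.py 522.8 -9 139 163.2
```

```text
tcp [523.3 -10.1 167.5] yaw 163.2 F [ 0.8  0.2 -0.7] T [-0.02 -0.05  0.02] clk 28.73 w 41.5
shift [ 0.8  0.9 28.5] turn 0.0 rows 1.0
each [ 0.8  0.9 28.5]
```

>>> move_arm(
  plan=[
    [0.8, 0.9, 14, 0],
    [0, 0, 8, 0],
    [0, 0, 4, 0],
    [0, 0, 0, 0],
  ],
)

```text
clock: 29.22
tcp_pos: [523.0, -8.5, 141.3]
tool_rot: [-3.141, -0.001, 2.849]
contact_force: [-0.2, -0.1, -0.6]
gripper_width: 42.0
finger_force: 61.1
```

```bash
python3 go.py 522.8 -9 139 163.2
```

```text
tcp [523.   -8.5 141.3] yaw 163.2 F [-0.2 -0.1 -0.6] T [0.01 0.01 0.01] clk 29.23 w 42.0
shift [ 0.  -0.5  2.3] turn 0.0 rows 1.0
each [ 0.  -0.5  2.3]
```

>>> move_arm(
  plan=[
    [0, -0.4, 2, 0],
    [0, 0, 2, 0],
    [0, 0, 2, 0],
    [0, 0, 0, 0],
  ],
)

```text
clock: 29.72
tcp_pos: [523.0, -8.8, 135.6]
tool_rot: [-3.142, -0.0, 2.849]
contact_force: [0.9, -0.4, -1.3]
gripper_width: 42.1
finger_force: 61.1
```

>>> move_arm(
  plan=[
    [0, 0, 2, 0],
    [0, 0, 2, 0],
    [0, 0, 0, 0],
  ],
)

```text
clock: 30.1
tcp_pos: [523.0, -8.8, 131.5]
tool_rot: [-3.142, -0.0, 2.849]
contact_force: [0.2, 0.2, -1.5]
gripper_width: 41.8
finger_force: 61.1
```

>>> move_arm(
  plan=[
    [0, 0, 1, 0],
    [0, 0, 1, 0],
    [0, 0, 0, 0],
  ],
)

```text
clock: 30.48
tcp_pos: [523.0, -8.8, 129.6]
tool_rot: [3.142, -0.0, 2.849]
contact_force: [0.1, 0.2, -1.5]
gripper_width: 42.2
finger_force: 61.1
```

>>> move_arm(
  plan=[
    [0, 0, 1, 0],
    [0, 0, 1, 0],
    [0, 0, 0, 0],
  ],
)

```text
clock: 30.85
tcp_pos: [523.1, -8.8, 127.6]
tool_rot: [-3.142, -0.0, 2.849]
contact_force: [-0.8, -0.1, -1.9]
gripper_width: 41.3
finger_force: 61.1
```

>>> move_arm(
  plan=[
    [0, 0, 1, 0],
    [0, 0, 1, 0],
    [0, 0, 0, 0],
  ],
)

```text
clock: 31.22
tcp_pos: [522.8, -9.0, 125.5]
tool_rot: [-3.141, -0.0, 2.849]
contact_force: [-1.7, -2.7, 0.6]
gripper_width: 41.7
finger_force: 61.3
```

>>> move_arm(
  plan=[
    [0, 0, 1, 0],
    [0, 0, 0, 0],
  ],
)

```text
clock: 31.48
tcp_pos: [522.8, -9.0, 124.5]
tool_rot: [-3.141, -0.001, 2.849]
contact_force: [-2.1, -2.9, 0.2]
gripper_width: 41.9
finger_force: 61.3
```

>>> move_arm(
  plan=[
    [0, 0, 1, 0],
    [0, 0, 0, 0],
  ],
)

```text
clock: 31.72
tcp_pos: [522.8, -8.9, 123.6]
tool_rot: [-3.141, -0.001, 2.849]
contact_force: [-3.6, -3.4, 1.3]
gripper_width: 41.8
finger_force: 61.4
```

>>> move_arm(
  plan=[
    [0.3, -0.5, 0.5, 0],
    [0, 0, 1, 0],
    [0, 0, 0, 0],
  ],
)

```text
clock: 32.1
tcp_pos: [522.8, -9.1, 122.1]
tool_rot: [3.141, 0.0, 2.849]
contact_force: [-1.2, -1.6, -1.1]
gripper_width: 42.0
finger_force: 61.2
```

>>> move_arm(
  plan=[
    [0, 0, 1, 0],
    [0, 0, 1, 0],
    [0, 0, 0, 0],
  ],
)

```text
clock: 32.48
tcp_pos: [522.7, -9.1, 120.1]
tool_rot: [3.141, 0.0, 2.849]
contact_force: [-0.5, -1.2, -1.5]
gripper_width: 41.9
finger_force: 61.1
```

>>> move_arm(
  plan=[
    [0, 0, 1, 0],
    [0, 0, 1, 0],
    [0, 0, 0, 0],
  ],
)

```text
clock: 32.85
tcp_pos: [522.9, -9.3, 118.5]
tool_rot: [3.142, 0.001, 2.849]
contact_force: [-0.5, -1.0, 3.5]
gripper_width: 41.6
finger_force: 61.6
```

>>> move_arm(
  plan=[
    [0, 0, 1, 0],
    [0, 0, 1, 0],
    [0, 0, 0, 0],
  ],
)

```text
clock: 33.22
tcp_pos: [522.6, -9.1, 116.0]
tool_rot: [3.141, -0.0, 2.849]
contact_force: [1.1, 0.7, -0.1]
gripper_width: 41.6
finger_force: 61.3
```

>>> move_arm(
  plan=[
    [0, 0, 1.5, 0],
    [0, 0, 1.5, 0],
    [0, 0, 2, 0],
    [0, 0, 3, 0],
    [0, 0, 3, 0],
    [0, 0, 3, 0],
    [0, 0, 3, 0],
    [0, 0, 0, 0],
  ],
)

```text
clock: 34.22
tcp_pos: [522.4, -9.2, 98.7]
tool_rot: [-3.141, -0.001, 2.849]
contact_force: [0.8, -0.7, -2.6]
gripper_width: 41.9
finger_force: 61.0
```

>>> move_arm(
  plan=[
    [0, 0, 1.5, 0],
    [0, 0, 1, 0],
    [0, 0, 0, 0],
  ],
)

```text
clock: 34.6
tcp_pos: [522.5, -9.2, 96.4]
tool_rot: [-3.142, -0.001, 2.849]
contact_force: [1.4, -0.1, -3.8]
gripper_width: 41.8
finger_force: 61.1
```

>>> move_arm(
  plan=[
    [0, 0, 1, 0],
    [0, 0, 0, 0],
  ],
)

```text
clock: 34.85
tcp_pos: [522.5, -9.2, 95.4]
tool_rot: [-3.142, -0.0, 2.849]
contact_force: [1.3, 0.2, -5.6]
gripper_width: 41.7
finger_force: 61.3
```

>>> move_arm(
  plan=[
    [0, 0, 1, 0],
    [0, 0, 0.5, 0],
    [0, 0, 0, 0],
  ],
)

```text
clock: 35.22
tcp_pos: [522.7, -9.2, 94.3]
tool_rot: [3.142, 0.0, 2.849]
contact_force: [0.3, -0.5, -2.3]
gripper_width: 41.9
finger_force: 61.5
```

>>> move_arm(
  plan=[
    [0, 0, 0.5, 0],
    [0, 0, 0, 0],
  ],
)

```text
clock: 35.48
tcp_pos: [522.6, -9.1, 93.7]
tool_rot: [3.142, -0.0, 2.849]
contact_force: [0.6, 0.4, -1.3]
gripper_width: 41.6
finger_force: 61.6
```

>>> move_arm(
  plan=[
    [0, 0, 0.5, 0],
    [0, 0, 0, 0],
  ],
)

```text
clock: 35.72
tcp_pos: [522.6, -9.1, 93.2]
tool_rot: [3.142, -0.0, 2.849]
contact_force: [0.1, -0.3, -0.8]
gripper_width: 41.9
finger_force: 61.6
```

Release, then open and rise straight up.

>>> move_arm(
  plan=[
    [0, 0, 0, 0],
    [0, 0, 0, 0],
    [0, 0, 0, 0],
  ],
  grip=70,
)

```text
clock: 36.1
tcp_pos: [522.7, -9.2, 93.3]
tool_rot: [3.142, 0.0, 2.849]
contact_force: [0.3, -0.1, 0.2]
gripper_width: 70.2
finger_force: 0.0
```

>>> move_arm(
  plan=[
    [0, 0, -20, 0],
    [0, 0, -40, 0],
    [0, 0, -40, 0],
    [0, 0, 0, 0],
    [40, 40, -20, 0],
    [50, 40, 0, 0],
    [50, 40, 0, 0],
    [0, 0, 0, 0],
  ],
)

```text
clock: 37.1
tcp_pos: [422.2, 146.2, 212.8]
tool_rot: [3.141, -0.001, 2.854]
contact_force: [0.5, -0.4, 0.2]
gripper_width: 70.0
finger_force: 0.0
```

```bash
python3 ck.py; python3 go.py 522.6 -9.1 100 163.2
python3 - <<'E'
from h import *
a=np.load("ck_scene.npz")['p'][190:310,230:390,::-1];b=np.load("ck_top.npz")['p'][190:310,250:410,::-1]
cv2.imwrite("pics/f.png",cv2.resize(np.hstack([a,b]),(800,300),interpolation=cv2.INTER_CUBIC))
for n in("scene","top"):
    C=cloud(n,np.load(f"ck_{n}.npz")['d'])
    r=np.hypot(C[...,0]-523,C[...,1]+9)
    for nm,lo,hi,z in(("S",15,20,112),("M",23,26.5,92),("L",29,32.5,72)):
        k=(r>lo)&(r<hi)&(abs(C[...,2]-z)<8);print(n,nm,k.sum(),np.median(C[...,2][k]).round(1))
E
```

```text
top [(52, 18), (56, 9), (64, 18), (68, 162), (72, 90), (76, 9), (84, 17), (88, 135), (92, 81), (96, 8), (104, 9), (108, 187), (112, 94), (116, 8), (120, 7), (124, 27), (128, 11), (132, 21), (136, 43), (140, 17)]
scene [(52, 33), (56, 108), (60, 51), (68, 112), (72, 104), (76, 91), (80, 41), (88, 101), (92, 82), (96, 72), (100, 36), (104, 4), (108, 76), (112, 115), (116, 22), (120, 20), (124, 25), (128, 23), (132, 21), (136, 27), (140, 19)]
tcp [424.6 144.  212.8] yaw 163.3 F [0.7 0.3 0.3] T [-0.06  0.01 -0.04] clk 37.2 w 70.3
shift [-137.8 -118.6  112.9] turn 0.1 rows 4.0
each [-34.4 -29.7  28.2]
scene S 84 112.6
scene M 71 91.7
scene L 89 72.1
top S 150 111.6
top M 124 91.3
top L 142 70.9
```

View pics/f.png

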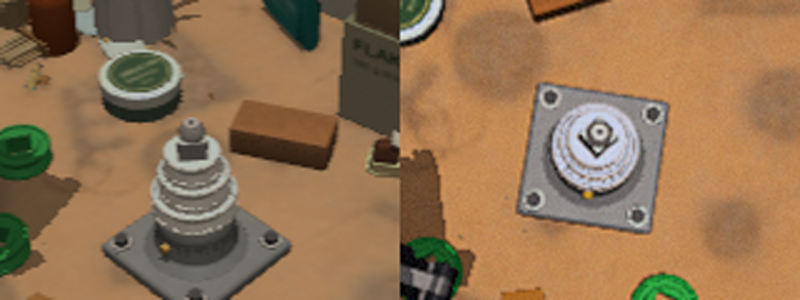

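The crops show the three rings stacked flat on the spindle, largest at the bottom, with top faces at about 72, 92 and 112 mm. The bystanders are where they were and the arm is clear.

```bash
python3 -c "
from workcell import ctrl
print(ctrl.finish_job())"
```

```text
the job is handed in; nothing more can be done
None
```

The step pulley is built and handed in: large, medium and small rings are stacked home on the spindle, with top faces measured at about 72, 92 and 112 mm, after about 37 s of the 72 s allowed; forces read after each move stayed under 10 N, though I did not log peaks within moves.

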